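Slide the reagent carrier home into its notches

ROBOT

A 7-joint arm with a two-finger parallel gripper is mounted at the origin on a cart in front of the work surface, level with it; the furniture and walls round the work are solid. World frame = base frame: x ahead of the robot, y to its left, z up, the work surface at z = 0. Lengths are in m, angles in degrees, forces in N, time in s.
With the tool pointing down it reaches from about 0.4 to 0.85 m from the base axis. Payload 4.5 kg.
Tool frame: the origin (TCP) lies midway between the tips of the shut fingers; the grasp point (between the pads) lies 19 mm behind it (r.hold_point_z is the distance from the TCP to the grasp point, in m); z points along the fingers, y is the line along which they close (so a half turn about z gives the same grasp; the last joint's range is limited). The gripper opens to 85 mm and grips with 20 to 120 N. Pads are 22 mm wide; open, the fingers measure 114 mm over their backs; the gripper's body (76 mm by 85 mm) begins 54 mm behind the grasp point. The pads swing forward as they close: fully open they stand 13 mm farther back than shut.
Start: joints at [-72.834, 39.483, -11.15, 89.685, 9.013, 51.709, -12.324], TCP at [0.164, 0.603, 0.231] pointing down, gripper open.
Joint ranges: [-172.22, 172.22], [-26.19, 119.32], [-84.43, 86.54], [7.71, 146.69], [-57.33, 237.33], [2.42, 119.75], [-152.13, 152.13]. Speed limits (degrees/s): [147.25, 147.25, 180, 180, 180, 180, 180].

INTERFACE

Orientations are given as [roll, pitch, yaw] about the fixed x, y, z axes, in that order (R = Rz(yaw) Ry(pitch) Rx(roll)).
In Python, from station import r gives the robot as it stands.
- The arm moves only by the shell command python3 -m jog 'ROWS' [OPENING] [FORCE]. ROWS is JSON, a list of rows, each an object with "translation": the shift along the tool's x, y, z in units of 300 mm (1.0 is 300 mm), a list of three; "angular": the turn, a rotation vector about the tool's x, y, z in units of pi/2 rad (1.0 is pi/2 rad), a list of three. In form: [{"translation": [x, y, z], "angular": [ax, ay, az]}, ...]. A call has 1 to 10 rows; each row is the pose to reach, as a shift and turn from the pose commanded when the call began, along the tool's axes at that moment; what a row does not reach only later rows make up. A row lasts 1/12 s, in which the tool goes at most 41.7 mm and 7.16 degrees, less where a joint would pass 70% of its speed; a pose out of reach is approached as far as the arm can. A call with a number of a shift or a turn outside -1 to 1 is refused whole. A call with a gripper value outside its range is refused whole. OPENING is the opening, from -1 (shut) to 1 (fully open), so that 0 is half open, set as the call begins (- or left out, the last holds). The fingers move at their own pace and stop on an object; FORCE is the grip in N (left out, the last holds). Time passes only in rows, so rows that repeat a pose let the fingers close. It gives the time, the measured TCP pose, the force, the opening and the grip force at its end, in the units of the state.
- r.get_obs(): the state, without advancing time (a new reading comes with each control period).
- r.camera(name): name is "scene" or "top" or "wrist"; returns a dict with "color" (384x512x3 uint8, blue, green, red), "range_z" (384x512 float32, m along the optical axis (not along the pixel's ray), 0 where there is no reading), "K" (3x3 intrinsics, pixels), "position" and "orientation" of the camera in the world. Camera axes: x right, y down, z forward; pixel columns grow to the right and rows downward; lengths in m; the calibration is good to about 2 mm. A picture is of the moment at which its call begins.
- r.close_job(): hands the job in; it is judged then, once.
Trained networks look in a picture, given as the dict that the camera call returned (one of the last four; its "shot" number tells which), for a name from the list of things; names that differ only in an ending like _2 or _b are one class to them, and where a whole thing is asked for, a point or a joint stands for the part that bears it (a point fixed in the world has none). Each returns a list of dicts, best first, with "conf" (0 to 1); they miss things now and then, are a little off and sometimes report something else, mostly with a low value. They report only what shows in the picture. A call takes as long as a camera call. They do not tell look-alikes from the thing itself.
- r.outline_of(label, picture): "pixels" (384x512 bool, what is visible of it) and "pixel" ([column, row] in pixels, amid what is visible of it).
The state is a dict: "time_s": time; "joint_positions": joint angles; "joint_vel": joint speeds; "effort": joint torques, N m; "eef_pos": TCP position; "tool_rot": TCP orientation; "force": force on the tool from outside, world axes, zero at the start; "torque": the same for the moment, N m; "gripper_width": finger opening in m; "grasp_force": force on a finger pad.
Only numpy, scipy, OpenCV 4.12 (cv2) and the standard library are available. Lean on these libraries where they do the work, as an engineer would, in place of code of your own. Each camera call takes 0.05 s, during which the arm holds its last target. There are 200 camera calls.

TASK

The grey carrier board with three reagent bottles is standing part-way along the rails of the loading deck. With a fingertip or the outside of the fingers, push the board along the rails (the upright rib on its rear edge is there to push on) until its four feet drop fully into the notches of the rails and it lies level, then take the hand away. Do not lift or carry the board or its bottles, keep the bottles standing in their sockets, and leave the things around the deck alone.

Things in the scene. Friction and masses are not known exactly. Their poses are not given: they have to be found in the camera images.
- deck: Loading deck fixed to the worktop, 270 x 190 mm, aluminium base 6 mm thick. Origin: centre of its underside; z up; +x = the way the carrier is pushed, towards the end with a white cross bar 28 mm high; the other end is open. Steel rails along x at |y| 48 to 84 mm, tops 30 mm above the worktop; between them a free channel 96 mm wide. White guide walls at |y| 83.5 to 92.5 mm, 46 mm high
- home (a point): Point on the deck where the carrier's origin lies when it is home: deck x = +30 mm, y = 0, 24 mm above the worktop (floor of the notches). The carrier starts 40 to 90 mm short of it
- front_notch (a point): Centre of the floor of the left front notch (deck x = +70, y = +57 mm). Front notches: one in the inner half of each rail, 18 mm long, 6 mm deep, upright ends; the carrier's front feet drop in here. The rear feet run on the outer half of the rails
- rear_notch (a point): Centre of the floor of the left rear notch (deck x = -10, y = +75 mm). Rear notches: one in the outer half of each rail, 18 mm long, 6 mm deep; the rear feet drop in here at the same moment as the front feet in theirs. The front feet pass beside them
- carrier: Loose grey board, 110 mm along x, 164 mm along y, about 0.4 kg, x along the deck's x, 1.5 mm play to each guide wall. Origin: centre, in the plane under its four black feet (14 mm long, 7 mm high); plate 7 to 17 mm above it, bottle sockets 7 mm deep at x = +20 mm. Origin is 30 mm above the worktop on the rails, 24 mm in the notches: it drops 6 mm. Dry friction of a few N
- push_face (a point): On the carrier's upright rear rib (6 mm thick, 110 mm wide): middle of the flat rear face to push against, 55 mm behind (-x) the carrier's origin and 20 mm above it. The face reaches 7 to 33 mm above the origin. Once in the notches the carrier has 2 mm play each way; their far ends stop it, but hard or fast pushing could drive it over them
- bottle_1: White plastic reagent bottle, 20 mm across, 54 mm high, 14 g, standing loose in the carrier's socket at y = -45 mm. Origin: centre of its underside, 10 mm above the carrier's origin; z up along the bottle
- bottle_2: White plastic reagent bottle, 20 mm across, 54 mm high, 14 g, standing loose in the carrier's socket at y = 0 mm. Origin: centre of its underside, 10 mm above the carrier's origin; z up along the bottle
- bottle_3: White plastic reagent bottle, 20 mm across, 54 mm high, 14 g, standing loose in the carrier's socket at y = 45 mm. Origin: centre of its underside, 10 mm above the carrier's origin; z up along the bottle
- wash_bottle: Loose squeeze wash bottle with bent spout, 62 x 89 x 191 mm, a bystander beside the deck, to be left alone. Origin: centre of its underside
- dropper: Loose small dropper bottle, 30 mm across, 78 mm high, a bystander beside the deck, to be left alone. Origin: centre of its underside
- saline_bottle: Loose clear rinse bottle, 71 mm across, 227 mm high, a bystander beside the deck, to be left alone. Origin: centre of its underside
- tape_roll: Loose roll of tape lying flat, 100 mm across, 25 mm high, a bystander beside the deck, to be left alone. Origin: centre of its underside
Things that resemble listed ones, but are neither listed nor needed, are in the scene too. There is more than one size of the carrier; the one meant has the size given above. Leave any orange look-alike of the bottle_2 alone.

How it is judged:
By the outcome, as a careful person would: the job done as asked, in the order asked, and still so for the second after the job is handed in, with the robot touching nothing.
It also fails if it takes over 38 s, if anything falls off the work surface, if the arm or the gripper's body presses on something with over 40 N, if the wrist force passes 120 N, or if a joint passes its speed limit or range.

## Working session

There is one attempt and no reset: what is moved stays moved. The work goes in short steps, Python scripts to look and compute and a shell command to move; the robot and the scene stay as the last step left them, time stands still between calls to the robot, and variables do not carry over. Pictures are saved under pics/ and viewed, at most 10 in all, crops included, and the job is handed in when it is done.

```bash
mkdir -p pics; cat > h.py <<'E'
import numpy as np, cv2
from scipy.spatial.transform import Rotation as R
from station import r
def Rc(p):
    o=np.array(p["orientation"],float)
    if o.shape==(3,3): return o
    if o.size==4: return R.from_quat(o).as_matrix()
    return R.from_euler('xyz',o,degrees=True).as_matrix()
def cloud(p):
    z=p["range_z"]; K=np.array(p["K"]); v,u=np.indices(z.shape)
    c=np.stack([(u-K[0,2])/K[0,0]*z,(v-K[1,2])/K[1,1]*z,z],-1)
    return c@Rc(p).T+np.array(p["position"])
E
python3 - <<'E'
from h import *
ims=[]
for n in ("scene","top"):
    p=r.camera(n); ims.append(p["color"]); W=cloud(p); ok=p["range_z"]>0
    print(n,p["position"],p["orientation"])
    for l in ("carrier","deck","bottle_2","push_face","wash_bottle","dropper","saline_bottle","tape_roll"):
        for d in r.outline_of(l,p):
            m=d["pixels"]&ok
            print(l,round(d["conf"],2),np.round(d["pixel"]),m.sum(),np.round(np.median(W[m],0),3) if m.any() else '', np.round(np.percentile(W[m],[2,98],axis=0),3).tolist() if m.any() else '')
    cv2.imwrite(f"pics/{n}.png",p["color"])
print({k:np.round(v,3) for k,v in r.get_obs().items()})
E
```

```text
scene [-0.18205002 -0.2338041   0.75104507] [-130.70510832    0.40905033  -73.24713096]
carrier 0.96 [278. 211.] 1428 [ 0.527 -0.089  0.047] [[0.46, -0.167, 0.04], [0.609, -0.005, 0.063]]
carrier 0.92 [167. 212.] 874 [0.47  0.227 0.013] [[0.417, 0.167, 0.004], [0.527, 0.287, 0.024]]
carrier 0.74 [195. 177.] 629 [0.651 0.217 0.012] [[0.611, 0.16, 0.006], [0.696, 0.278, 0.024]]
carrier 0.52 [383. 237.] 782 [ 0.507 -0.361  0.021] [[0.467, -0.405, -0.0], [0.561, -0.313, 0.026]]
deck 0.78 [267. 194.] 2761 [ 0.568 -0.043  0.023] [[0.429, -0.194, 0.003], [0.723, 0.081, 0.047]]
bottle_2 0.69 [339. 217.] 118 [ 0.568 -0.249  0.03 ] [[0.563, -0.259, 0.001], [0.602, -0.24, 0.054]]
bottle_2 0.53 [294. 192.] 82 [ 0.579 -0.109  0.07 ] [[0.575, -0.116, 0.048], [0.584, -0.099, 0.094]]
bottle_2 0.52 [262. 202.] 102 [ 0.525 -0.038  0.07 ] [[0.521, -0.045, 0.044], [0.537, -0.023, 0.093]]
push_face 0.95 [278. 214.] 1544 [ 0.529 -0.089  0.047] [[0.46, -0.169, 0.037], [0.613, -0.002, 0.063]]
push_face 0.95 [166. 212.] 914 [0.469 0.227 0.012] [[0.416, 0.167, 0.0], [0.524, 0.289, 0.024]]
push_face 0.67 [197.
[... 2222 characters left out ...]
577, -0.115, 0.055], [0.594, -0.1, 0.096]]
tape_roll 0.73 [368. 222.] 478 [ 0.512 -0.357  0.023] [[0.47, -0.406, -0.001], [0.56, -0.314, 0.029]]
{'time_s': np.float64(0.9), 'joint_positions': array([-72.835,  39.482, -11.149,  89.686,   9.013,  51.708, -12.324]), 'joint_vel': array([ 0.002, -0.045, -0.003,  0.061, -0.096, -0.015,  0.091]), 'effort': array([ 1.0000e-03, -5.3953e+01, -1.2670e+00, -1.5888e+01,  1.0000e-02,
        1.0000e-03, -0.0000e+00]), 'eef_pos': array([0.164, 0.603, 0.231]), 'tool_rot': array([179.995,   0.   , 164.774]), 'force': array([ 0.53 , -0.043, -0.12 ]), 'torque': array([-0.015, -0.021, -0.018]), 'grasp_force': np.float64(0.0), 'gripper_width': np.float64(0.085)}
```

```bash
python3 - <<'E'
from h import *
p=r.camera("top"); W=cloud(p); ok=p["range_z"]>0
im=cv2.resize(p["color"][120:270,100:420],None,fx=2.5,fy=2.5,interpolation=cv2.INTER_CUBIC); cv2.imwrite("pics/crop.png",im)
c=[d for d in r.outline_of("carrier",p) if np.linalg.norm(np.median(W[d["pixels"]&ok],0)[:2]-[.541,-.087])<.03][0]
m=cv2.dilate(c["pixels"].astype(np.uint8),np.ones((5,5)))>0
for n,(a,b) in dict(plate=(.041,.052),rib=(.058,.068)).items():
    q=W[m&ok&(W[...,2]>a)&(W[...,2]<b)]
    print(n,len(q),cv2.minAreaRect((q[:,:2]*1000).astype(np.float32)),np.median(q,0))
D=ok&(abs(W[...,0]-.58)<.22)&(abs(W[...,1]+.06)<.2)
q=W[D&(W[...,2]>.041)&(W[...,2]<.05)]; print("walls+plate",cv2.minAreaRect((q[:,:2]*1000).astype(np.float32)))
q=W[D&(W[...,2]>.003)&(W[...,2]<.05)]; 
print("deck",cv2.minAreaRect((q[:,:2]*1000).astype(np.float32)))
E
```

```text
plate 2211 ((544.65576171875, -85.25456237792969), (113.12336730957031, 181.03115844726562), 37.30083465576172) [ 0.54393725 -0.08472908  0.04670777]
rib 101 ((532.7957153320312, -92.88529968261719), (83.6943588256836, 107.8777847290039), 36.889198303222656) [ 0.50749005 -0.11006971  0.06294699]
walls+plate ((642.0802001953125, -50.43109130859375), (359.7849426269531, 246.84620666503906), 37.03328323364258)
deck ((580.0081787109375, -60.21075439453125), (439.8375244140625, 399.0601501464844), 0.0020795150194317102)
```

View pics/crop.png

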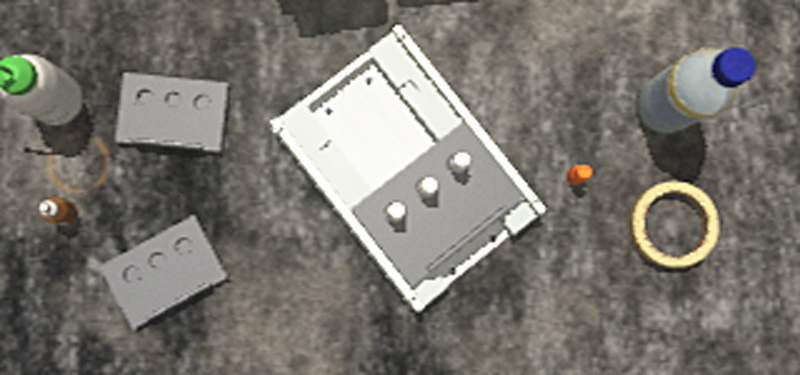

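Top view (crop ×2.5): the wanted carrier, with three white bottles, is the big board in the deck at crop (440,205) and full-image pixel (274,202). Look-alikes are two small bottle-less boards at crop (172,112) and (165,272), and an orange bottle at (580,175). The size and the deck settle the choice. The push direction is about 37° yaw, towards the cross bar at crop (340,80). The crop already gives the close check.

```bash
cat > m.py <<'E'
from h import *
def meas(yaw=37.1,names=("top",)):
    c,s=np.cos(np.radians(yaw)),np.sin(np.radians(yaw)); A=np.array([[c,s],[-s,c]])
    for n in names:
        p=r.camera(n); W=cloud(p); ok=p["range_z"]>0; z=W[...,2]
        U=(W[...,:2]-[.58,-.06])@A.T
        near=ok&(abs(U[...,0])<.2)&(abs(U[...,1])<.13)
        P=lambda m:np.round(np.c_[np.percentile(U[m],[1,3,50,97,99],axis=0),np.percentile(z[m],[1,3,50,97,99])].T,4).tolist()
        print("all>.02",P(near&(z>.02)&(z<.06)))
        print("walls/plate .042-.05",P(near&(z>.042)&(z<.05)))
        g=p["color"].astype(int).max(-1)<150; gr=near&g&(z>.03)&(z<.054)
        print("grey plate",P(gr),cv2.minAreaRect((U[gr]*1000).astype(np.float32)))
        print("rib",P(near&g&(z>.055)&(z<.07)&(U[...,0]<-.04)) )
        bt=near&(z>.08)&(z<.11); print("bottletops",P(bt))
        cb=near&(z>.022)&(z<.035)&(U[...,0]>.09);print("crossbar",P(cb))
        wl=near&(z>.042)&(z<.05)&(U[...,0]>.05)
        for sg in(1,-1):
            q=U[wl&(U[...,1]*sg>.06)]; f=np.polyfit(q[:,0],q[:,1],1); print("wall",sg,np.median(q,0),np.degrees(f[0]),q[:,0].min(),q[:,0].max())
E
python3 -c "
from m import *; meas()"
```

```text
all>.02 [[-0.1223, -0.1149, -0.0117, 0.1394, 0.1433], [-0.0911, -0.0883, 0.0002, 0.0904, 0.0928], [0.0232, 0.0257, 0.0449, 0.0503, 0.0516]]
walls/plate .042-.05 [[-0.115, -0.0977, -0.0414, 0.1089, 0.1331], [-0.0907, -0.0892, 0.0011, 0.091, 0.0926], [0.0425, 0.0431, 0.0465, 0.0494, 0.0498]]
grey plate [[-0.1241, -0.1052, -0.0391, 0.1929, 0.1979], [-0.1265, -0.1219, -0.0006, 0.0832, 0.0838], [0.0302, 0.0305, 0.0458, 0.0506, 0.0512]] ((37.189727783203125, -19.25017547607422), (217.78073120117188, 325.8446044921875), 89.8056411743164)
rib [[-0.0994, -0.0993, -0.0976, -0.0934, -0.0933], [-0.048, -0.0444, 0.0077, 0.0493, 0.0513], [0.0582, 0.0588, 0.0629, 0.0661, 0.0674]]
bottletops [[-0.0319, -0.0314, -0.024, 0.0279, 0.1983], [-0.098, -0.0595, 0.002, 0.0522, 0.0535], [0.0811, 0.0831, 0.0926, 0.0958, 0.0967]]
crossbar [[0.0908, 0.0919, 0.1226, 0.1436, 0.1909], [-0.1218, -0.0827, -0.0096, 0.0809, 0.0826], [0.0238, 0.0246, 0.0295, 0.0337, 0.0346]]
wall 1 [0.09673118 0.0885179 ] -0.18660369125349016 0.05053410955311758 0.14282661981958983
wall -1 [ 0.09691444 -0.08741203] -6.317976223834155 0.05004641455111813 0.1967189886526169
```

```bash
python3 -m jog '[{"translation":[0,-0.05,0],"angular":[0,0,0.07]},{"translation":[-0.05,-0.15,0],"angular":[0,0,0.14]},{"translation":[-0.1,-0.28,0],"angular":[0,0,0.21]},{"translation":[-0.15,-0.4,0],"angular":[0,0,0.28]},{"translation":[-0.2,-0.52,0],"angular":[0,0,0.35]},{"translation":[-0.25,-0.64,0],"angular":[0,0,0.42]},{"translation":[-0.3,-0.76,0],"angular":[0,0,0.49]},{"translation":[-0.35,-0.88,0],"angular":[0,0,0.56]},{"translation":[-0.4,-1.0,0],"angular":[0,0,0.63]},{"translation":[-0.45,-1.0,0],"angular":[0,0,0.7]}]' 0 20
```

```text
time_s: 1.88
eef_pos: [0.2122, 0.2686, 0.231]
tool_rot: [-179.6, 0.5, 101.3]
force: [-0.6, -0.6, -0.2]
gripper_width: 0.0429
grasp_force: 0.0
```

```bash
python3 -m jog '[{"translation":[-0.05,0.08,0],"angular":[0,0,0.07]},{"translation":[-0.12,0.16,0],"angular":[0,0,0.14]},{"translation":[-0.22,0.24,0],"angular":[0,0,0.21]},{"translation":[-0.33,0.32,0],"angular":[0,0,0.28]},{"translation":[-0.44,0.4,0],"angular":[0,0,0.35]},{"translation":[-0.56,0.45,0],"angular":[0,0,0.43]},{"translation":[-0.68,0.5,0],"angular":[0,0,0.5]},{"translation":[-0.8,0.55,0],"angular":[0,0,0.57]},{"translation":[-0.92,0.58,0],"angular":[0,0,0.65]},{"translation":[-1,0.58,0],"angular":[0,0,0.717]}]'
```

```text
time_s: 2.72
eef_pos: [0.4504, 0.0165, 0.2318]
tool_rot: [179.8, -0.2, 36.7]
force: [0.6, -0.1, 0.1]
gripper_width: 0.0428
grasp_force: 0.0
```

```bash
cat > g.py <<'E'
from h import *
import sys
t=np.array([float(a) for a in sys.argv[1:5]])  # u,v,z,yaw of deck frame
c,s=np.cos(np.radians(37.1)),np.sin(np.radians(37.1))
w=np.array([.58+c*t[0]-s*t[1],-.06+s*t[0]+c*t[1],t[2]])
o=r.get_obs(); Q=R.from_euler('xyz',o["tool_rot"],degrees=True)
print(o["eef_pos"],o["tool_rot"],"shift/300",np.round(Q.inv().apply(w-o["eef_pos"])/.3,3),"turn",np.round((Q.inv()*R.from_euler('xyz',[180,0,t[3]],degrees=True)).as_rotvec()/(np.pi/2),3))
d=(np.array(o["eef_pos"])[:2]-[.58,-.06]); print("u,v",c*d[0]+s*d[1],-s*d[0]+c*d[1],"F",o["force"],o["time_s"])
E
python3 -m jog '[{"translation":[0,0,0],"angular":[0,0,0]}]'; python3 g.py -0.14 0.001 0.15 37.1
```

```text
time_s: 2.8
eef_pos: [0.449, 0.0141, 0.2318]
tool_rot: [179.7, -0.0, 36.5]
force: [1.1, -0.8, -0.3]
gripper_width: 0.0425
grasp_force: 0.0
[0.44903399 0.01406298 0.2318153 ] [ 1.79738782e+02 -2.72150195e-02  3.64943094e+01] shift/300 [-0.263  0.458  0.275] turn [ 0.003 -0.    -0.007]
u,v -0.059781007690690814 0.13807118719750167 F [ 1.14104607 -0.76226346 -0.29856828] 2.8
```

```bash
python3 -m jog '[{"translation":[-0.1,0.08,0],"angular":[0,0,0]},{"translation":[-0.2,0.18,0.05],"angular":[0,0,0]},{"translation":[-0.263,0.28,0.1],"angular":[0,0,0]},{"translation":[-0.263,0.38,0.18],"angular":[0,0,0]},{"translation":[-0.263,0.44,0.25],"angular":[0,0,0]},{"translation":[-0.263,0.458,0.275],"angular":[0,0,0]},{"translation":[-0.263,0.458,0.275],"angular":[0,0,0]},{"translation":[-0.263,0.458,0.275],"angular":[0,0,0]}]'; python3 g.py -0.14 0.001 0.036 37.1
python3 - <<'E'
from h import *
a=r.camera("wrist"); b=r.camera("scene")
cv2.imwrite("pics/w1.png",np.hstack([cv2.resize(a["color"],(400,300)),cv2.resize(b["color"][100:300,150:417],(400,300))]))
E
```

```text
time_s: 3.47
eef_pos: [0.4669, -0.1358, 0.1488]
tool_rot: [-179.9, 0.0, 37.3]
force: [0.7, -0.3, 0.4]
gripper_width: 0.0427
grasp_force: 0.0
[ 0.46688593 -0.13576988  0.14877463] [-1.79878404e+02  1.84748720e-02  3.73274138e+01] shift/300 [-0.014  0.023  0.376] turn [-0.001  0.     0.003]
u,v -0.13592295712671024 0.00779847021972134 F [ 0.66139787 -0.29717008  0.38068854] 3.4667
```

View pics/w1.png

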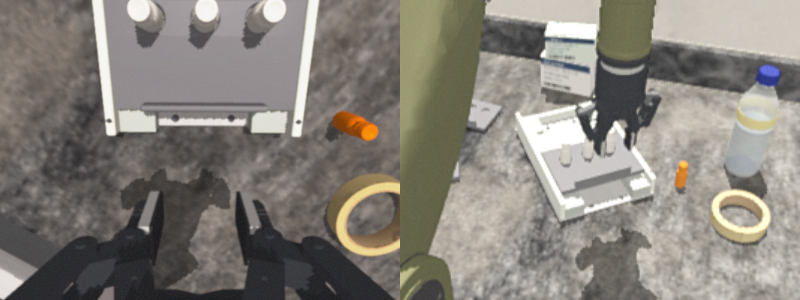

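The wrist view (left half) shows the rib at (205,105), the fingers square behind it at (150,225) and (245,225), and nothing in the way. The orange bottle at (355,125) is clear. I'm going down.

```bash
python3 -m jog '[{"translation":[-0.01,0.02,0.06],"angular":[0,0,0]},{"translation":[-0.014,0.023,0.15],"angular":[0,0,0]},{"translation":[-0.014,0.023,0.25],"angular":[0,0,0]},{"translation":[-0.014,0.023,0.33],"angular":[0,0,0]},{"translation":[-0.014,0.023,0.375],"angular":[0,0,0]},{"translation":[-0.014,0.023,0.375],"angular":[0,0,0]},{"translation":[-0.014,0.023,0.375],"angular":[0,0,0]}]'; python3 g.py -0.11 0.001 0.036 37.1
```

```text
time_s: 4.15
eef_pos: [0.4683, -0.1442, 0.0369]
tool_rot: [-180.0, -0.0, 37.3]
force: [-0.7, 0.2, 0.1]
gripper_width: 0.0425
grasp_force: 0.0
[ 0.4683473  -0.14415256  0.03691466] [-1.79969121e+02 -1.12986211e-02  3.73367279e+01] shift/300 [ 0.099 -0.002  0.003] turn [-0.    -0.     0.003]
u,v -0.13981389644833558 0.0002310712458889197 F [-0.65017504  0.21211778  0.0783316 ] 4.15
```

Approach to contact at about 2–3 mm per row.

```bash
python3 -m jog '[{"translation":[0.02,0,0],"angular":[0,0,0]},{"translation":[0.04,0,0],"angular":[0,0,0]},{"translation":[0.055,0,0],"angular":[0,0,0]},{"translation":[0.07,0,0],"angular":[0,0,0]},{"translation":[0.08,0,0],"angular":[0,0,0]},{"translation":[0.09,0,0],"angular":[0,0,0]},{"translation":[0.1,0,0],"angular":[0,0,0]},{"translation":[0.11,0,0],"angular":[0,0,0]},{"translation":[0.12,0,0],"angular":[0,0,0]},{"translation":[0.13,0,0],"angular":[0,0,0]}]'; python3 g.py -0.11 0.001 0.036 37.1
```

```text
time_s: 4.98
eef_pos: [0.4973, -0.123, 0.0363]
tool_rot: [-179.9, 0.2, 37.1]
force: [-3.5, -3.9, 4.3]
gripper_width: 0.0427
grasp_force: 2.9
[ 0.49728294 -0.12301171  0.03630707] [-179.93433512    0.20472452   37.12130748] shift/300 [-0.02  -0.005  0.001] turn [-0.001  0.002  0.   ]
u,v -0.10398296041048852 -0.000361532848739507 F [-3.50073865 -3.89702163  4.27358148] 4.9833
```

```bash
python3 -m jog '[{"translation":[0.01,0,0],"angular":[0,0,0]},{"translation":[0.02,0,0],"angular":[0,0,0]},{"translation":[0.03,0,0],"angular":[0,0,0]},{"translation":[0.04,0,0],"angular":[0,0,0]},{"translation":[0.05,0,0],"angular":[0,0,0]},{"translation":[0.06,0,0],"angular":[0,0,0]},{"translation":[0.07,0,0],"angular":[0,0,0]},{"translation":[0.08,0,0],"angular":[0,0,0]},{"translation":[0.09,0,0],"angular":[0,0,0]},{"translation":[0.1,0,0],"angular":[0,0,0]}]'; python3 g.py -0.11 0.001 0.036 37.1; python3 - <<'E'
from h import *
b=r.camera("wrist"); a=r.camera("scene")
cv2.imwrite("pics/w2.png",np.hstack([cv2.resize(b["color"],(400,300)),cv2.resize(a["color"][120:270,180:380],(400,300))]))
E
```

```text
time_s: 5.82
eef_pos: [0.5209, -0.1051, 0.0363]
tool_rot: [-179.9, 0.2, 37.1]
force: [-4.3, -3.8, 4.8]
gripper_width: 0.0424
grasp_force: 3.0
[ 0.52087263 -0.1050626   0.03629196] [-179.91974922    0.23339541   37.11811955] shift/300 [-0.119 -0.004  0.001] turn [-0.001  0.003  0.   ]
u,v -0.07434115751030179 -0.00027510811716117967 F [-4.33145565 -3.7678928   4.84713912] 5.8167
```

View pics/w2.png

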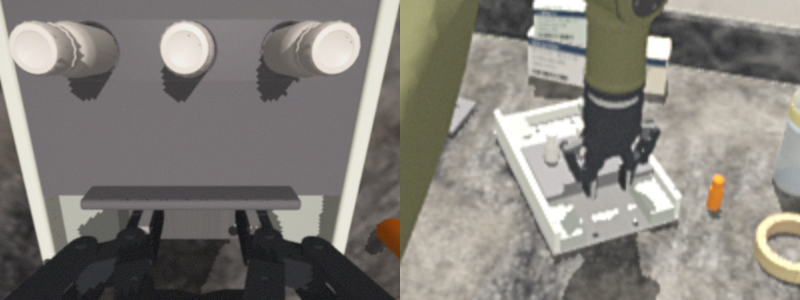

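Pushing at about 6 N with the rib square on both fingers and the bottles upright. Another 27 mm, then I'll measure the remaining travel.

```bash
python3 -m jog '[{"translation":[0.01,0,0],"angular":[0,0,0]},{"translation":[0.02,0,0],"angular":[0,0,0]},{"translation":[0.03,0,0],"angular":[0,0,0]},{"translation":[0.04,0,0],"angular":[0,0,0]},{"translation":[0.05,0,0],"angular":[0,0,0]},{"translation":[0.06,0,0],"angular":[0,0,0]},{"translation":[0.07,0,0],"angular":[0,0,0]},{"translation":[0.08,0,0],"angular":[0,0,0]},{"translation":[0.085,0,0],"angular":[0,0,0]},{"translation":[0.09,0,0],"angular":[0,0,0]}]'; python3 g.py -0.03 0.001 0.036 37.1; cat > n.py <<'E'
from h import *
def m():
  c,s=np.cos(np.radians(37.1)),np.sin(np.radians(37.1)); A=np.array([[c,s],[-s,c]])
  for n in("top","scene","wrist"):
    p=r.camera(n); W=cloud(p); ok=p["range_z"]>0; z=W[...,2]; U=(W[...,:2]-[.58,-.06])@A.T
    near=ok&(abs(U[...,0])<.15)&(abs(U[...,1])<.075)
    g=p["color"].astype(int); dark=(g.max(-1)<150)&(g.max(-1)>60)
    pl=near&dark&(z>.03)&(z<.055)
    bt=near&(g.min(-1)>140)&(z>.08)&(z<.1)
    ends=ok&(abs(U[...,1])<.08)&(abs(U[...,0]-.135)<.025)&(z>.02)&(z<.036)
    print(n,"platez front/back",[np.round(np.median(z[pl&(k)]),4) if (pl&k).any() else None for k in(U[...,0]>-.01,U[...,0]<-.01)],"plate u max",np.percentile(U[pl][:,0],[1,50,99]) if pl.any() else '',"bt",[np.round(np.median(np.c_[U[bt&k],z[bt&k]],0),4) for k in (U[...,1]<-.025,abs(U[...,1])<.025,U[...,1]>.025) if (bt&k).any()],"crossbar",np.percentile(U[ends][:,0],[2,98]) if ends.any() else '')
m()
E
python3 n.py
```

```text
time_s: 6.75
eef_pos: [0.543, -0.0883, 0.0362]
tool_rot: [-179.9, 0.2, 37.2]
force: [-4.7, -3.8, 4.8]
gripper_width: 0.0428
grasp_force: 3.0
[ 0.54302725 -0.08827877  0.03624382] [-1.79937860e+02  1.69775399e-01  3.71740053e+01] shift/300 [ 0.055 -0.004  0.001] turn [-0.001  0.002  0.001]
u,v -0.04654685279087219 -0.0002524377244180198 F [-4.73946953 -3.78651231  4.82711865] 6.75
top platez front/back [np.float64(0.0465), None] plate u max [-0.00523604  0.02595552  0.05121777] bt [array([ 0.0383, -0.043 ,  0.092 ]), array([0.0383, 0.0024, 0.0923]), array([0.0382, 0.0472, 0.0922])] crossbar [0.11066309 0.14330242]
scene platez front/back [np.float64(0.0468), np.float64(0.0454)] plate u max [-0.05822935 -0.03532148  0.0294512 ] bt [array([-0.0584, -0.0507,  0.0907]), array([0.0394, 0.0103, 0.0916]), array([0.0333, 0.0511, 0.0913])] crossbar [0.1114922  0.14547251]
wrist platez front/back [np.float64(0.0473), np.float64(0.0474)] plate u max [-0.06538927  0.01295799  0.06060155] bt [array([ 0.0411, -0.0407,  0.0935]), array([0.0408, 0.0036, 0.0935]), array([0.0414, 0.0476, 0.0934])] crossbar
```

```bash
python3 -m jog '[{"translation":[0.005,0,0],"angular":[0,0,0]},{"translation":[0.01,0,0],"angular":[0,0,0]},{"translation":[0.015,0,0],"angular":[0,0,0]},{"translation":[0.02,0,0],"angular":[0,0,0]},{"translation":[0.025,0,0],"angular":[0,0,0]},{"translation":[0.03,0,0],"angular":[0,0,0]},{"translation":[0.035,0,0],"angular":[0,0,0]},{"translation":[0.04,0,0],"angular":[0,0,0]},{"translation":[0.045,0,0],"angular":[0,0,0]},{"translation":[0.047,0,0],"angular":[0,0,0]}]'; python3 g.py -0.03 0.001 0.036 37.1; python3 n.py | cut -c1-420
```

```text
time_s: 7.73
eef_pos: [0.5546, -0.0795, 0.0362]
tool_rot: [-179.9, 0.1, 37.2]
force: [-4.2, -2.9, 5.1]
gripper_width: 0.0426
grasp_force: 2.8
[ 0.55456565 -0.07954587  0.03620346] [-1.79947461e+02  1.40480792e-01  3.71857427e+01] shift/300 [ 0.007 -0.004  0.001] turn [-0.001  0.002  0.001]
u,v -0.03207625259831387 -0.0002472730424681151 F [-4.16872146 -2.94921122  5.12414663] 7.7333
top platez front/back [np.float64(0.0465), None] plate u max [0.01996919 0.04176771 0.0646129 ] bt [array([ 0.0522, -0.0418,  0.093 ]), array([0.0523, 0.0017, 0.0918]), array([0.0528, 0.0475, 0.093 ])] crossbar [0.11057241 0.14336896]
scene platez front/back [np.float64(0.0467), np.float64(0.0457)] plate u max [-0.04296279 -0.02139232  0.04270646] bt [array([-0.0437, -0.0533,  0.0905]), array([0.0522, 0.0095, 0.0917]), array([0.0485, 0.0502, 0.09  ])] crossbar [0.11123617 0.14416661]
wrist platez front/back [np.float64(0.0473), np.float64(0.0474)] plate u max [-0.05253475  0.02708757  0.07480758] bt [array([ 0.0553, -0.0406,  0.0935]), array([0.055 , 0.0037, 0.0935]), array([0.0555, 0.0476, 0.0934])] crossbar
```

```bash
python3 -m jog '[{"translation":[0.003,0,0],"angular":[0,0,0]},{"translation":[0.005,0,0],"angular":[0,0,0]},{"translation":[0.007,0,0],"angular":[0,0,0]},{"translation":[0.009,0,0],"angular":[0,0,0]},{"translation":[0.011,0,0],"angular":[0,0,0]},{"translation":[0.012,0,0],"angular":[0,0,0]}]'; python3 n.py | grep -v scene| cut -c1-250
```

```text
time_s: 8.38
eef_pos: [0.5588, -0.0764, 0.0361]
tool_rot: [-180.0, 0.0, 37.2]
force: [-1.0, -1.5, -0.5]
gripper_width: 0.0425
grasp_force: 0.4
top platez front/back [np.float64(0.0408), np.float64(0.031)] plate u max [0.02362264 0.04868411 0.07043672] bt [array([ 0.0606, -0.0469,  0.0872]), array([ 0.0602, -0.0006,  0.0869]), array([0.0573, 0.0443, 0.0878])] crossbar [0.11098205 0.14331167]
wrist platez front/back [np.float64(0.0414), np.float64(0.031)] plate u max [-0.0476135   0.03246396  0.08116313] bt [array([ 0.0603, -0.0386,  0.0878]), array([0.0569, 0.0052, 0.0881]), array([0.0596, 0.0502, 0.0879])] crossbar
```

```bash
python3 -m jog '[{"translation":[0.002,0,0],"angular":[0,0,0]},{"translation":[0.004,0,0],"angular":[0,0,0]},{"translation":[0.005,0,0],"angular":[0,0,0]},{"translation":[0.005,0,0],"angular":[0,0,0]}]'; python3 n.py | grep -v scene| cut -c1-250
```

```text
time_s: 8.87
eef_pos: [0.5602, -0.0751, 0.0361]
tool_rot: [-180.0, -0.0, 37.3]
force: [-1.1, -1.1, -0.8]
gripper_width: 0.0428
grasp_force: 0.9
top platez front/back [np.float64(0.0407), None] plate u max [0.02714757 0.04796073 0.07300136] bt [array([ 0.0584, -0.0402,  0.0869]), array([0.0582, 0.0029, 0.0873]), array([0.0595, 0.0461, 0.0869])] crossbar [0.11096864 0.14342091]
wrist platez front/back [np.float64(0.0414), np.float64(0.0308)] plate u max [-0.0454015   0.03427266  0.08287531] bt [array([ 0.0622, -0.0396,  0.0876]), array([0.0612, 0.0033, 0.0877]), array([0.0622, 0.0482, 0.0875])] crossbar
```

The plate has dropped 6 mm (z 0.0465 to 0.041) and the force is gone. Backing off and raising the hand.

```bash
python3 -m jog '[{"translation":[-0.02,0,0],"angular":[0,0,0]},{"translation":[-0.06,0,0],"angular":[0,0,0]},{"translation":[-0.12,0,0],"angular":[0,0,0]},{"translation":[-0.16,0,-0.03],"angular":[0,0,0]},{"translation":[-0.2,0,-0.12],"angular":[0,0,0]},{"translation":[-0.26,0,-0.22],"angular":[0,0,0]},{"translation":[-0.34,0,-0.32],"angular":[0,0,0]},{"translation":[-0.42,0,-0.42],"angular":[0,0,0]},{"translation":[-0.5,0,-0.5],"angular":[0,0,0]},{"translation":[-0.5,0,-0.5],"angular":[0,0,0]}]'; python3 - <<'E'
from h import *
c,s=np.cos(np.radians(37.1)),np.sin(np.radians(37.1)); A=np.array([[c,s],[-s,c]])
a=r.camera("top"); W=cloud(a); U=(W[...,:2]-[.58,-.06])@A.T; z=W[...,2]; g=a["color"].astype(int).max(-1)<150
m=g&(z>.034)&(z<.048)&(U[...,0]>-.03)&(U[...,0]<.09)&(abs(U[...,1])<.075)
q=np.c_[U[m],np.ones(m.sum())]; k=np.linalg.lstsq(q,z[m],rcond=None)[0]; print("plane slope deg",np.degrees(k[:2]),"z",np.median(z[m]))
for f in(U[...,0]<.02,U[...,0]>.05):
  for h in(U[...,1]<-.04,U[...,1]>.04): print(np.median(z[m&f&h]),(m&f&h).sum())
b=r.camera("wrist"); print(r.get_obs()["force"])
cv2.imwrite("pics/f.png",np.hstack([cv2.resize(b["color"],(400,300)),cv2.resize(a["color"][120:270,180:380],(400,300))]))
E
```

```text
time_s: 9.85
eef_pos: [0.4383, -0.1708, 0.191]
tool_rot: [179.7, -0.1, 36.8]
force: [0.1, -0.2, -0.1]
gripper_width: 0.0427
grasp_force: 0.0
plane slope deg [-0.67722336  0.37081556] z 0.040578995097833914
0.04224272608306101 4
0.039747937112278864 6
0.03743705433925104 1
0.04158225278752181 14
[ 0.06043751  0.20576161 -0.25161813]
```

View pics/f.png

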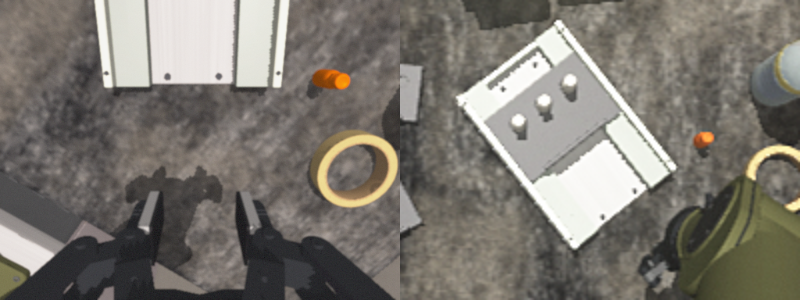

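The carrier is in place with all three bottles standing (right half, 520/545/570, 125/105/88), and the hand is clear. One better level check over the whole plate, then hand in if it is flat.

```bash
python3 - <<'E'
from h import *
c,s=np.cos(np.radians(37.1)),np.sin(np.radians(37.1)); A=np.array([[c,s],[-s,c]])
a=r.camera("top"); W=cloud(a); U=(W[...,:2]-[.58,-.06])@A.T; z=W[...,2]
m=(z>.033)&(z<.052)&(U[...,0]>-.005)&(U[...,0]<.088)&(abs(U[...,1])<.076)
q=np.c_[U[m],np.ones(m.sum())]; k=np.linalg.lstsq(q,z[m],rcond=None)[0]; t=np.degrees(k[:2]); print(m.sum(),"slope deg",t,"z",np.median(z[m]))
for f in((U[...,0]<.025),(U[...,0]>.065)): print([np.round(np.median(z[m&f&h]),4) for h in(U[...,1]<-.03,U[...,1]>.03)])
if abs(t).max()<1 and abs(np.median(z[m])-.041)<.0015: print(r.close_job())
E
```

```text
1581 slope deg [-0.18269401 -0.0369469 ] z 0.04074170330463578
[np.float64(0.0408), np.float64(0.0411)]
[np.float64(0.0411), np.float64(0.0407)]
the job is handed in; nothing more can be done
None
```

The carrier's feet are in the notches and it lies level (0.2° tilt at most), all three bottles are standing, the hand is clear, and the job was handed in at about 10 s of robot time.

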